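# Dock the perfume tray and thread its locking pin

### The arm

A 6-joint arm with a two-finger parallel gripper is mounted at the origin on the work surface. World frame = base frame: x ahead of the robot, y to its left, z up, the work surface at z = 0. Lengths are in m, angles in rad, forces in N, time in s.
With the tool pointing down it reaches from about 0.35 to 0.975 m from the base axis. Payload 4.9 kg.
Tool frame: the origin (TCP) lies midway between the tips of the shut fingers; the grasp point (between the pads) lies 19 mm behind it; z points along the fingers, y is the direction in which the jaws open and shut (so a half turn about z gives the same grasp; the last joint's range is limited). The gripper opens to 85 mm and grips with 20 to 120 N. Pads are 22 mm wide; open, the fingers measure 114 mm over their backs; the gripper's body (76 mm by 85 mm) begins 54 mm behind the grasp point. The pads swing forward as they close: fully open they stand 13 mm farther back than shut.
Start: joints at [1.067, 0.053, 1.613, -0, 1.476, -0.119], TCP at [0.235, 0.579, 0.199] pointing down, gripper open.
Joint ranges: [-3.01, 3.01], [-1.01, 2.22], [0.06, 2.58], [-1.02, 4.17], [0.09, 2.62], [-3.14, 3.14]. Speed limits (rad/s): [2.57, 2.57, 3.14, 3.14, 3.14, 3.14].

### API

Orientations are given as a unit quaternion [w, x, y, z].
In Python, from plant import state, grab_frame, camera_params, job_done, boxes_of gives the robot as it stands.
- The arm moves only by the tool step_arm, never from a script. Its argument "steps" is a list of rows, each a list of 4 numbers: the shift along the tool's x, y, z in mm, then the turn about the tool's z in degrees. A call has 1 to 8 rows; each row shifts and turns the pose as measured when the row begins, along the tool's axes as they then stand; what a row does not reach is not made up. A row lasts 1/10 s, in which the tool goes at most 50 mm and 8.59 degrees, less where a joint would pass 70% of its speed; a pose out of reach is approached as far as the arm can. A call is refused whole if a number of a shift passes 50 or a number of a turn 8.59, either way. A call with a gripper value outside its range is refused whole. "claw" is the opening in per cent of the stroke, from 0 (shut) to 100 (fully open), set as the call begins (left out, the last holds). The fingers move at their own pace and stop on an object; the grip force is fixed at half the most. Time passes only in rows, so rows that do not move let the fingers close. It gives the time, the measured TCP pose, the force and the opening at its end, in the units of the state.
- state(): the state, without advancing time (a new reading comes with each control period).
- grab_frame(name): name is "scene" or "top" or "wrist"; returns (picture, depth): 480x640x3 uint8, red, green, blue; 480x640 float32, m along the optical axis (not along the pixel's ray), 0 where there is no reading.
- camera_params(name): a dict with "mtx" (3x3 intrinsics, pixels), "k1" (the pictures are not rectified: a ray, as slopes to the right and down, at radius r is drawn at 1 + k1 r^2 times it, then the intrinsics apply), "extrinsics" (4x4, takes a point from camera to world coordinates); the wrist camera has in their place "T_tool_cam" (4x4, takes a point from camera to tool coordinates, whose origin is the TCP and whose axes are the flange's). Camera axes: x right, y down, z forward; pixel columns grow to the right and rows downward; lengths in m; the calibration is good to about 2 mm. A picture is of the moment at which its call begins: read the wrist's pose just before it. camera_params takes no time and is no camera call.
- job_done(): hands the job in, once; it reports no verdict.
Trained networks look in the newest picture that a camera, given by its name, has taken for a name from the list of things; names that differ only in an ending like _2 or _b are one class to them, and where a whole thing is asked for, a point or a joint stands for the part that bears it (a point fixed in the world has none). Each returns a list of dicts, best first, with "p" (0 to 1); they miss things now and then, are a little off and sometimes report something else, mostly with a low value. They report only what shows in the picture. A call takes as long as a camera call.
- boxes_of(camera, label): "box" ([left, top, width, height] in pixels, round what is visible of it).
The state is a dict: "time": time; "joint_pos": joint angles; "joint_vel": joint speeds; "joint_efforts": joint torques, N m; "tool_pos": TCP position; "tool_rot": TCP orientation; "contact_force": force on the tool from outside, world axes, zero at the start; "ft_torque": the same for the moment, N m; "gripper_width": opening from 0.0 (shut) to 1.0 (fully open).
Only numpy, scipy, OpenCV 4.12 (cv2) and the standard library are available. Lean on these libraries where they do the work, as an engineer would, in place of code of your own. Each camera call takes 0.05 s, during which the arm holds its last target. There are 200 camera calls.

### The job

Slide the loaded mirrored tray, the one with the gold fin handle, into the black slotted dock until it is fully home against the back wall, keeping the two bottles and the atomizer standing on it. Then take the gold locking pin from its marble stand and thread it straight down through the dock's upper bushing and on through the tray's lower bushing, and finish still holding the pin upright, its tip showing below the lower bushing but not touching the tray, so that someone else can fit the clip. Leave the clear bottle and the black mabkhara where they are.

Things in the scene. Friction and masses are not known exactly. Their poses are not given: they have to be found in the camera images.
- dock: Fixed black dock, open at its -x end; the tray enters along +x. Origin on the table, where the homed tray's reference point lies. Side rails 113 mm apart, x -60 to 76 mm, 16 mm high; lips (101 mm apart, undersides 11 mm up, from x -50 mm) cover the tray's flanges; flared guides from x -92 mm, mouth about 135 mm wide. Stop wall at x 76 mm; behind it a gold column 94 mm high with an arm. z up.
- dock_eye (a point): Centre of the upper gold bushing, fixed to the dock's column: 52 mm along +x from the dock's origin on its centre line, 91 mm above the table. Vertical bore 14 mm diameter, 14 mm tall (84 to 98 mm above the table); its top 5 mm flares to 22 mm. Outside 30 mm at the top.
- tray_handle (a point): Centre of the tray's gold fin handle, 32 mm above the table: 30 mm long (tray x), 14 mm thick (tray y), top at 52 mm. x points to the end that enters the dock, z up. 88 mm behind (-x) the tray's reference point. Loose mirrored tray, flat on the table: plate 180 x 110 x 8 mm, x -105 to +75 mm about the reference point, gallery 18 mm high; about 0.75 kg loaded. Home: 88 mm behind the dock's origin.
- tray_eye (a point): Centre of the lower gold bushing, fixed on the tray: 52 mm ahead (+x) of the tray's reference point, 140 mm ahead of tray_handle, on the centre line, 37 mm above the table. Vertical bore 16 mm, 14 mm tall (30 to 44 mm above the table); top 5 mm flares to 24 mm; 22 mm free between it and the plate below. Axes are the tray's. Tray home: it is right under dock_eye.
- pin_center (a point): Centre (half-way up) of the loose gold locking pin, 150 mm long, z along the pin towards its grip. Shaft 10 mm diameter with a tapered tip, topped by a round grip 16 mm diameter, 36 mm long (114 to 150 mm from the tip; its middle is 57 mm above this centre). 60 to 110 g. It starts upright in its stand, tip 10 mm above the table.
- pin_tip (a point): Lower end of the pin, 75 mm below pin_center.
- stand_top (a point): Centre of the top face of the fixed marble pin stand, 64 x 64 x 45 mm, 45 mm above the table; a 12 mm hole, 35 mm deep, holds the pin. Stands to the left or the right.
- rose_bottle_center (a point): Centre of a pink faceted glass bottle, 34 x 27 x 70 mm high, standing loose on the tray (top 78 mm above the table).
- amber_bottle_center (a point): Centre of an amber faceted glass bottle of the same size, standing loose on the tray.
- atomizer_center (a point): Centre of a gold atomizer, 22 mm diameter, 70 mm high, standing loose on the tray.
- clear_bottle_center (a point): Centre of a clear glass bottle, 50 x 40 x 85 mm high, loose on the table; not part of the job.
- mabkhara: Black ceramic incense burner, 66 x 66 x 107 mm high, loose on the table, origin under its foot; on the other side from the pin stand. Not part of the job.

How it is judged:
On the way, in this order (a step that is already met when the one before it is completed fails the run):
1. the tray is fully home in the dock with its load standing (x of tray_eye in the frame of dock above 0.0485 m and horizontal distance between tray_eye and dock_eye below 0.005 m and angle between the x axis of tray_eye and the x axis of dock, either way round below 0.05 rad and z of tray_eye in the frame of dock below 0.042 m and angle between each of rose_bottle_center, amber_bottle_center, atomizer_center's own z axis and vertical below 0.2 rad and distance between each of rose_bottle_center, amber_bottle_center, atomizer_center and tray_eye below 0.125 m), for 0.2 s.
2. the pin's tip is through the upper bushing and still above the lower one (horizontal distance between pin_tip and dock_eye below 0.008 m and angle between the z axis of pin_center and the z axis of dock, either way round below 0.15 rad and z of pin_tip in the frame of dock between 0.045 and 0.082 m), for 0.05 s.
At the end, for the whole second after the job is handed in: Tray within 3.5 mm of the stop and 0.05 rad of the dock, eyes within 5 mm; load upright (0.2 rad) on it; pin upright (0.15 rad) through both bushings, tip at least 1.5 mm below the lower bushing and 1.5 mm above the tray plate, gripped by the fingers; nothing moving (all of step 1 and horizontal distance between each of pin_tip, pin_center and dock_eye below 0.008 m and angle between the z axis of pin_center and the z axis of dock, either way round below 0.15 rad and horizontal distance between pin_tip and tray_eye below 0.009 m and z of pin_tip in the frame of dock between 0.0095 and 0.0285 m and contact force between the fingers and pin above 1 N and linear speed of each of pin, tray below 0.02 m/s); the arm keeps its last pose, push and grip.
It fails at once if a bottle or the atomizer on the tray tips over (angle between any of rose_bottle_center, amber_bottle_center, atomizer_center's own z axis and vertical above 0.6 rad).
It fails at once if the clear bottle or the mabkhara is moved (distance of any of clear_bottle_center, mabkhara from where it was at the start of the episode above 0.02 m).
It also fails if it takes over 72 s, if anything falls off the work surface, if the arm or the gripper's body presses on something with over 40 N, if the wrist force passes 120 N, or if a joint passes its speed limit or range.

## Working session

There is one attempt and no reset: what is moved stays moved. The work goes in short steps, Python scripts to look and compute and a tool call to move; the robot and the scene stay as the last step left them, time stands still between calls to the robot, and variables do not carry over. Pictures are saved under pics/ and viewed, about 8 in all and at most 12, crops included, and the job is handed in when it is done.

Besides the shell and the picture viewer there is one more tool, called as name(argument=value, ...) on one line, values as JSON. step_arm: Moves the arm, as the interface text tells. Its arguments: {"type":"object","properties":{"steps":{"type":"array"},"claw":{"type":"number"}},"required":["steps"]}

```bash
mkdir -p pics; cat > h.py <<'E'
import numpy as np, cv2
from scipy.spatial.transform import Rotation as R
from plant import state, grab_frame, camera_params, job_done, boxes_of
def tool(s=None):
    s=s or state(); q=s["tool_rot"]; T=np.eye(4)
    T[:3,:3]=R.from_quat([q[1],q[2],q[3],q[0]]).as_matrix(); T[:3,3]=s["tool_pos"]; return T
def cloud(name):
    T=tool(); im,d=grab_frame(name); p=camera_params(name)
    E=T@np.array(p["T_tool_cam"]) if name=="wrist" else np.array(p["extrinsics"])
    K=np.array(p["mtx"],float); k=p["k1"]
    u,v=np.meshgrid(np.arange(640.),np.arange(480.))
    n=cv2.undistortPoints(np.stack([u,v],-1).reshape(-1,1,2),K,np.array([k,0,0,0,0.])).reshape(480,640,2)
    P=np.dstack([n*d[...,None],d])@E[:3,:3].T+E[:3,3]; P[d==0]=np.nan
    return im,P
def proj(name,X,T=None):
    p=camera_params(name); E=T@np.array(p["T_tool_cam"]) if name=="wrist" else np.array(p["extrinsics"])
    c=(np.atleast_2d(X)-E[:3,3])@E[:3,:3]; n=c[:,:2]/c[:,2:]; n=n*(1+p["k1"]*(n**2).sum(1,keepdims=True))
    K=np.array(p["mtx"]); return n@K[:2,:2].T+K[:2,2]
def save(im,f): cv2.imwrite("pics/"+f,im[...,::-1])
E
cat > a.py <<'E'
from h import *
for n in("scene","top"):
    im,P=cloud(n); save(im,n+"0.png"); np.save(n+".npy",P); np.save(n+"im.npy",im)
    for l in["dock","dock_eye","tray_handle","tray_eye","pin_center","stand_top","rose_bottle_center","mabkhara","clear_bottle_center"]:
        for b in boxes_of(n,l)[:2]:
            x,y,w,h=b["box"]; print(n,l,round(b["p"],2),np.round(b["box"]),np.round(P[int(y+h/2),int(x+w/2)],3))
print(state()["time"])
E
python3 a.py
```

```text
scene dock 0.88 [255. 152.  84.  81.] [ 0.551 -0.222  0.002]
scene dock_eye 0.95 [255. 152.  81.  85.] [ 0.558 -0.219  0.001]
scene tray_eye 0.97 [349. 249.  82.  71.] [0.547 0.166 0.053]
scene pin_center 0.61 [475. 326.  22.  39.] [0.514 0.401 0.117]
scene stand_top 0.62 [450. 344.  47.  48.] [0.523 0.403 0.045]
scene rose_bottle_center 0.72 [373. 268.  23.  29.] [0.557 0.158 0.058]
scene mabkhara 0.96 [261. 105.  33.  52.] [ 0.522 -0.376  0.087]
scene clear_bottle_center 0.66 [287. 305.  28.  44.] [0.762 0.163 0.056]
top dock 0.75 [349. 220.  84.  71.] [ 0.581 -0.197 -0.   ]
top dock_eye 0.62 [348. 220.  87.  68.] [ 0.586 -0.198 -0.002]
top dock_eye 0.26 [110. 280.  23.  11.] [0.514 0.392 0.126]
top tray_handle 0.97 [211. 255.  80.  49.] [0.527 0.132 0.008]
top tray_eye 0.92 [210. 257.  81.  48.] [0.524 0.132 0.005]
top pin_center 0.68 [108. 280.  27.  14.] [0.51  0.396 0.106]
top stand_top 0.67 [112. 270.  45.  34.] [0.512 0.389 0.043]
top rose_bottle_center 0.58 [232. 268.  16.   9.] [0.541 0.15  0.076]
top mabkhara 0.67 [114. 272.  41.  33.] [0.508 0.389 0.042]
top clear_bottle_center 0.91 [230. 168.  23.  27.] [0.744 0.147 0.073]
1.0
```

```bash
python3 - <<'E'
import cv2
a=cv2.imread("pics/top0.png")[150:330,95:485]; cv2.imwrite("pics/t1.png",cv2.resize(a,None,fx=2,fy=2,interpolation=2))
a=cv2.imread("pics/scene0.png")[95:400,220:520]; cv2.imwrite("pics/s1.png",cv2.resize(a,None,fx=1.9,fy=1.9,interpolation=2))
E
```

```text
(no output)
```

View pics/t1.png

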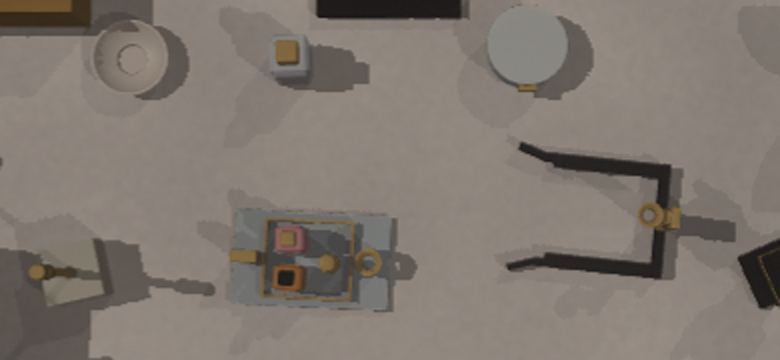

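View pics/s1.png

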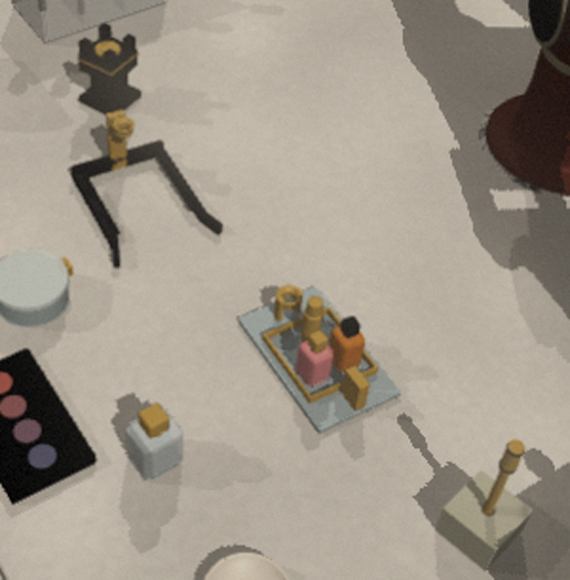

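The top view shows the tray at (315,260), the dock at (610,215) opening toward the tray, the stand at (70,270) on the left and the mabkhara at (770,270). The tray enters along about −y. Next I fit poses from the clouds.

```bash
cat > b.py <<'E'
from h import *
im=np.load("topim.npy").astype(int); P=np.load("top.npy"); X,Y,Z=P[...,0],P[...,1],P[...,2]
r,g,b=im[...,0],im[...,1],im[...,2]
v,u=np.mgrid[:480,:640]
# tray
m=(Z>0.004)&(u>205)&(u<295)&(v>248)&(v<310); q=P[m]; q2=q[q[:,2]<0.03]
print("tray rect",cv2.minAreaRect((q2[:,:2]*1000).astype(np.float32)), np.median(q2[:,2]))
# gold ring/handle
gold=(r-b>50)&(r>120)&(g>90)
for n,box in dict(handle=(205,270,225,290),teye=(268,270,290,292),deye=(412,250,428,266),pin=(105,278,125,294)).items():
    mm=gold&(u>=box[0])&(u<box[2])&(v>=box[1])&(v<box[3])&np.isfinite(X); p=P[mm]; 
    print(n,mm.sum(),p[:,:2].mean(0).round(4),cv2.minAreaRect((p[:,:2]*1000).astype(np.float32)),np.percentile(p[:,2],[10,50,90]).round(3))
blk=(im.max(-1)<60)&(u>345)&(u<435)&(v>215)&(v<292)&(Z>0.006)&(Z<.03)
p=P[blk]; print(blk.sum(),np.median(p[:,2])); 
print("dock rect",cv2.minAreaRect((p[:,:2]*1000).astype(np.float32)))
# rails: straight section fits, column u 372..425
for a,c in((215,250),(265,292)):
    k=blk&(v>=a)&(v<c)&(u>375)&(u<418); p=P[k]; f=np.polyfit(p[:,1],p[:,0],1); print("rail",k.sum(),f,p[:,1].min(),p[:,1].max())
S=np.load("scene.npy");si=np.load("sceneim.npy").astype(int)
v,u=np.mgrid[:480,:640]
m=(S[...,2]>.004)&(S[...,2]<.03)&(u>335)&(u<440)&(v>240)&(v<330); q=S[m]; print("scene tray",cv2.minAreaRect((q[:,:2]*1000).astype(np.float32)))
k=(si.max(-1)<60)&(u>250)&(u<342)&(v>165)&(v<240)&(S[...,2]>.006)&(S[...,2]<.03);print("scene dock",cv2.minAreaRect((S[k][:,:2]*1000).astype(np.float32)))
k=(Z>.035)&(Z<.05)&(u>105)&(u<160)&(v>262)&(v<310); print("stand",cv2.minAreaRect((P[k][:,:2]*1000).astype(np.float32)))
k=(S[...,2]>.035)&(S[...,2]<.05)&(u>440)&(u<505)&(v>335)&(v<400); print("stand scene",cv2.minAreaRect((S[k][:,:2]*1000).astype(np.float32)))
print(tool().round(3))
c=camera_params("wrist"); print(np.round(c["T_tool_cam"],3),c["mtx"])
E
python3 b.py
```

```text
tray rect ((527.0808715820312, 132.67288208007812), (204.35140991210938, 138.97959899902344), 89.69161987304688) 0.007456274649491501
handle 62 [0.5298 0.2051] ((530.0447387695312, 205.74624633789062), (25.109291076660156, 11.288148880004883), 89.62493133544922) [0.047 0.05  0.053]
teye 41 [0.5224 0.0593] ((522.4119262695312, 60.5540771484375), (20.38550567626953, 29.357715606689453), 89.70842742919922) [0.039 0.041 0.045]
deye 32 [ 0.57   -0.2484] ((570.3052978515625, -245.60684204101562), (24.646446228027344, 23.343341827392578), 44.34986114501953) [0.093 0.096 0.099]
pin 28 [0.513  0.3985] ((513.125, 399.1310729980469), (10.554887771606445, 9.682000160217285), 4.293776035308838) [0.156 0.159 0.161]
1054 0.014841183609775266
dock rect ((576.0765380859375, -191.7250518798828), (176.236328125, 145.5300750732422), 83.61759948730469)
rail 277 [0.11100433 0.65622858] -0.2573140777107231 -0.16063590100655134
rail 275 [0.1100421  0.53881288] -0.25483237017001414 -0.15871282658086405
scene tray ((520.547607421875, 134.06687927246094), (246.6985626220703, 228.47897338867188), 57.57532501220703)
scene dock ((576.4548950195312, -190.895751953125), (176.77664184570312, 146.20175170898438), 83.4800033569336)
stand ((513.1612548828125, 397.6494140625), (64.00463104248047, 68.606689453125), 12.191551208496094)
stand scene ((511.9410400390625, 397.16644287109375), (66.9277114868164, 63.27055740356445), 13.166486740112305)
[[-0.927  0.375  0.     0.235]
 [ 0.375  0.927  0.     0.579]
 [-0.     0.    -1.     0.199]
 [ 0.     0.     0.     1.   ]]
[[ 0.001 -0.959 -0.285  0.072]
 [ 1.     0.001  0.     0.002]
 [-0.    -0.285  0.959 -0.174]
 [ 0.     0.     0.     1.   ]] [[371.61673278   0.         321.79582091]
 [  0.         371.61673278 243.19830222]
 [  0.           0.           1.        ]]
```

step_arm(steps=[[0,0,0,8.5],[0,0,0,8.5],[0,0,0,8.5],[0,0,0,8.5],[0,0,0,8.5],[0,0,0,8.5],[0,0,0,8.5],[0,0,0,8.5]], claw=100)

```text
time: 1.8
tool_pos: [0.2346, 0.5793, 0.1994]
tool_rot: [0.0, 0.714, 0.701, 0.0]
contact_force: [0.1, 0.1, -0.3]
gripper_width: 0.998
```

step_arm(steps=[[-38,31,0,0],[-38,31,0,0],[-38,31,0,0],[-38,31,0,0],[-38,31,0,0],[-38,31,0,0],[-38,31,0,0],[-38,31,0,2]])

```text
time: 2.6
tool_pos: [0.4798, 0.2676, 0.2001]
tool_rot: [-0.0, 0.723, 0.691, 0.002]
contact_force: [0.9, 0.7, -0.4]
gripper_width: 1.003
```

step_arm(steps=[[-32,27,0,0],[-32,27,0,0],[0,0,0,0]])

```text
time: 2.9
tool_pos: [0.5354, 0.1936, 0.2007]
tool_rot: [0.001, 0.726, 0.688, 0.003]
contact_force: [-0.7, 0.9, -1.0]
gripper_width: 0.998
```

```bash
cat > c.py <<'E'
from h import *
import sys
im,P=cloud("wrist"); save(im,sys.argv[1]); np.save("w.npy",P); np.save("wim.npy",im); T=tool(); print(T.round(4))
E
python3 c.py w1.png
```

```text
[[ 0.0512  0.9987  0.0046  0.5343]
 [ 0.9987 -0.0513  0.004   0.1953]
 [ 0.0042  0.0044 -1.      0.2007]
 [ 0.      0.      0.      1.    ]]
```

View pics/w1.png

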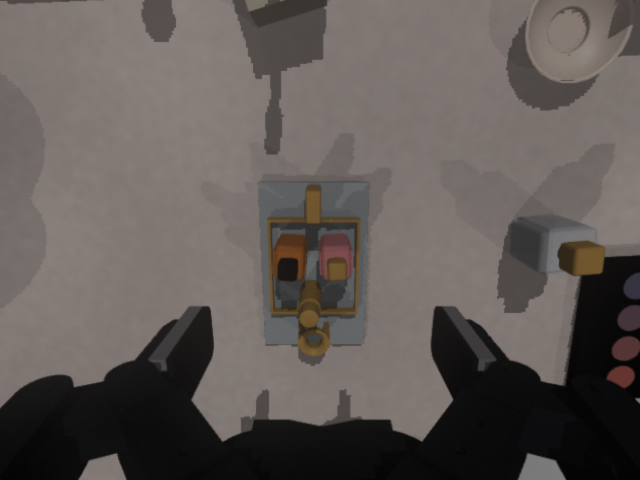

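The wrist view shows the handle at (313,203), the tray plate spanning rows 182–345, and the lower eye at (313,342). It looks almost aligned with the jaws.

```bash
cat > d.py <<'E'
from h import *
im=np.load("wim.npy").astype(int);P=np.load("w.npy");Z=P[...,2];v,u=np.mgrid[:480,:640]
r,g,b=im[...,0],im[...,1],im[...,2]
reg=(u>250)&(u<380)&(v>175)&(v<350)
f=lambda p:cv2.minAreaRect((p[:,:2]*1000).astype(np.float32))
m=reg&(Z>.005)&(Z<.012); print("plate",f(P[m]))
# side edges
L=[];Rr=[]
for row in range(190,340,4):
    k=np.where(m[row])[0]
    L.append(P[row,k[0],:2]);Rr.append(P[row,k[-1],:2])
for e in(L,Rr): e=np.array(e); c=np.polyfit(e[:,1],e[:,0],1); print("edge",c, np.polyval(c,.132))
gold=(r-b>40)&(r>90)
h=reg&(u>300)&(u<326)&(v<225)&(Z>.044)&(Z<.06);print("handle",h.sum(),f(P[h]))
h=reg&gold&(v>325)&(Z>.038)&(Z<.05);print("eye",h.sum(),f(P[h]))
E
python3 d.py
```

```text
plate ((525.3967895507812, 132.75819396972656), (179.7542266845703, 110.17830657958984), 86.81497192382812)
edge [0.05411998 0.46392189] 0.4710657286312232
edge [0.05525567 0.57256096] 0.579854711872734
handle 537 ((529.5242919921875, 205.8435821533203), (29.26643943786621, 13.432533264160156), 86.93374633789062)
eye 231 ((521.5323486328125, 66.96516418457031), (31.486238479614258, 22.633726119995117), 10.771056175231934)
```

step_arm(steps=[[13,-5.5,0,0],[0,0,40,0],[0,0,40,0],[0,0,40,0],[0,0,25,0],[0,0,12,0],[0,0,0,0]], claw=70)

```text
time: 3.65
tool_pos: [0.5254, 0.2241, 0.0424]
tool_rot: [-0.0, 0.721, 0.693, 0.007]
contact_force: [-0.3, -0.2, -0.4]
gripper_width: 0.697
```

step_arm(steps=[[-16,4,0,0],[0,0,0,0],[0,0,0,0]])

```text
time: 3.95
tool_pos: [0.5306, 0.2097, 0.0463]
tool_rot: [0.001, 0.72, 0.694, 0.01]
contact_force: [0.3, 0.2, -0.8]
gripper_width: 0.699
```

```bash
python3 -c "
from h import *
print(tool().round(4))"
```

```text
[[ 0.0354  0.9993  0.015   0.5306]
 [ 0.9993 -0.0356  0.0121  0.2097]
 [ 0.0126  0.0146 -0.9998  0.0463]
 [ 0.      0.      0.      1.    ]]
```

step_arm(steps=[[-1,-1,13,1.1],[0,0,10,0],[0,0,0,0]])

```text
time: 4.25
tool_pos: [0.5322, 0.2092, 0.0245]
tool_rot: [0.002, 0.727, 0.686, 0.012]
contact_force: [0.0, 0.2, -0.7]
gripper_width: 0.701
```

```bash
python3 -c "
from h import *
for i in range(2): print(tool().round(4)); grab_frame('wrist')"
```

```text
[[ 0.0573  0.9981  0.0204  0.5322]
 [ 0.9982 -0.0576  0.0136  0.2092]
 [ 0.0148  0.0196 -0.9997  0.0245]
 [ 0.      0.      0.      1.    ]]
[[ 0.0572  0.9981  0.0209  0.5324]
 [ 0.9982 -0.0575  0.0137  0.2093]
 [ 0.0149  0.0201 -0.9997  0.025 ]
 [ 0.      0.      0.      1.    ]]
```

```bash
python3 -c "
from h import *
for i in range(6): s=state();print(np.round(s['tool_pos'],4),tool()[:3,2].round(4),np.round(s['joint_pos'],4),np.round(s['joint_vel'],3)); grab_frame('wrist')"
```

```text
[0.5327 0.2094 0.0255] [ 0.0215  0.0139 -0.9997] [0.2399 0.0833 1.8884 0.0092 1.1458 0.2935] [ 0.002 -0.007 -0.008 -0.002  0.003  0.001]
[0.533  0.2095 0.026 ] [ 0.0223  0.0141 -0.9997] [0.24   0.0829 1.888  0.0092 1.1458 0.2935] [ 0.    -0.007 -0.006 -0.002  0.002 -0.001]
[0.5332 0.2096 0.0263] [ 0.0228  0.0142 -0.9996] [0.24   0.0826 1.8877 0.0092 1.1458 0.2935] [-0.    -0.003 -0.003 -0.     0.     0.001]
[0.5334 0.2096 0.0264] [ 0.0231  0.0142 -0.9996] [0.24   0.0824 1.8876 0.0091 1.1458 0.2935] [ 0.001 -0.002 -0.002  0.002 -0.002 -0.003]
[0.5334 0.2096 0.0266] [ 0.0233  0.0143 -0.9996] [0.24   0.0823 1.8875 0.0092 1.1458 0.2935] [-0.    -0.002  0.001  0.     0.001 -0.   ]
[0.5334 0.2096 0.0266] [ 0.0233  0.0143 -0.9996] [0.2401 0.0823 1.8875 0.0092 1.1458 0.2935] [ 0.001 -0.002 -0.    -0.     0.001  0.001]
```

step_arm(steps=[[0,-4,5,0]], claw=0)

```text
time: 4.75
tool_pos: [0.5306, 0.2101, 0.0225]
tool_rot: [0.003, 0.727, 0.686, 0.014]
contact_force: [0.3, -0.5, -0.3]
gripper_width: 0.549
```

```bash
cat > hold.py <<'E'
from h import *
import sys
for i in range(int(sys.argv[1])): grab_frame('wrist')
s=state();print(s['time'],np.round(s['tool_pos'],4),tool()[:3,1:].T.round(4),round(s['gripper_width'],3),np.round(s['contact_force'],1))
E
python3 hold.py 6; python3 hold.py 4
```

```text
5.05 [0.5295 0.2099 0.0215] [[ 0.9981 -0.0572  0.0225]
 [ 0.0233  0.0143 -0.9996]
 [ 0.5295  0.2099  0.0215]] 0.019 [ 0.6 -0.2 -0.8]
5.25 [0.5297 0.2099 0.0216] [[ 0.9981 -0.0572  0.0227]
 [ 0.0236  0.0143 -0.9996]
 [ 0.5297  0.2099  0.0216]] 0.004 [0.7 0.3 0.8]
```

```bash
cat > e.py <<'E'
from h import *
T=tool();im,P=cloud("wrist"); im=im.copy()
for X in ([.5294,.2057,.052],T[:3,3],[.5294,.1907,.052],[.5294,.2207,.052]):
    p=proj("wrist",X,T)[0]; print(p.round(0)); cv2.circle(im,tuple(int(x) for x in p),3,(0,255,0),1)
save(im,"w2.png"); np.save("w.npy",P); np.save("wim.npy",im)
E
python3 e.py
```

```text
[321. 322.]
[320. 286.]
[323. 353.]
[319. 290.]
```

View pics/w2.png

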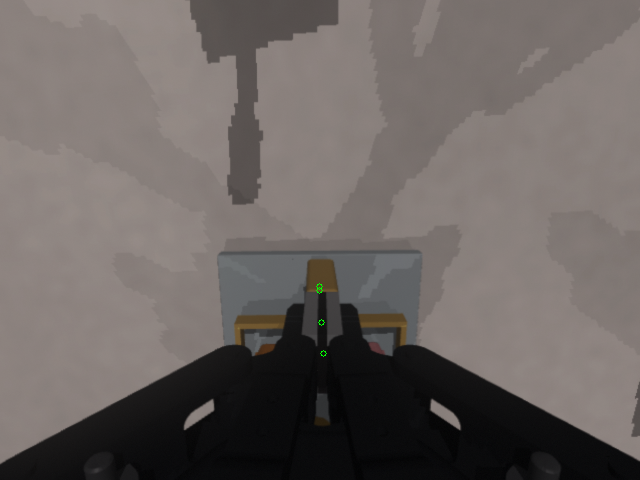

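```bash
python3 - <<'E'
from h import *
P=np.load("w.npy")
for r,c in((270,321),(262,321),(288,321),(252,270),(256,380),(300,230),(300,410),(310,322),(330,322),(240,321)): print(r,c,P[r,c].round(4))
im,Q=cloud("top");save(im,"top2.png");Z=Q[...,2];v,u=np.mgrid[:480,:640]
T=camera_params("top")["extrinsics"]
m=(Z>.005)&(Z<.012)&(u>200)&(u<295)&(v>250)&(v<310);p=Q[m];print(p[:,1].min(),p[:,1].max(),p[:,0].min(),p[:,0].max())
cv2.imwrite("pics/t2.png",cv2.resize(im[220:340,170:330][...,::-1],None,fx=4,fy=4,interpolation=2))
E
```

```text
270 321 [0.5307 0.2202 0.0259]
262 321 [0.531  0.2204 0.0144]
288 321 [0.5303 0.2206 0.0497]
252 270 [0.5035 0.2236 0.0016]
256 380 [0.5626 0.2196 0.0081]
300 230 [0.4803 0.1998 0.0085]
300 410 [0.5792 0.1924 0.0067]
310 322 [0.5302 0.2218 0.0732]
330 322 [0.5299 0.2214 0.0872]
240 321 [5.317e-01 2.282e-01 2.000e-04]
0.030272985256841713 0.2153578658763447 0.4591544494212961 0.5894062767075176
```

View pics/t2.png

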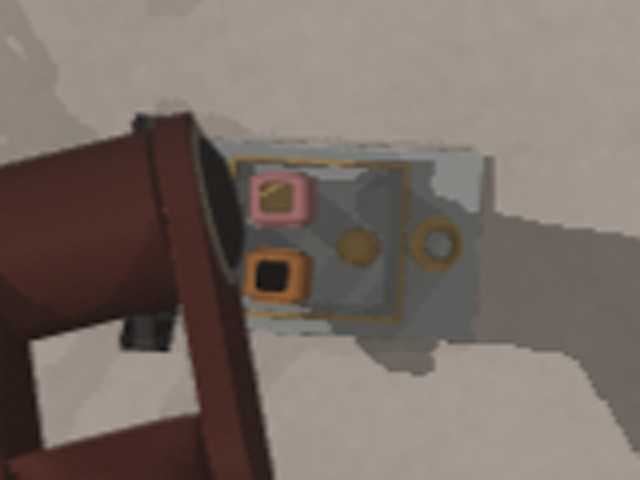

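```bash
python3 - <<'E'
from h import *
P=np.load("w.npy")
for r in (280,286,294,300,310,320,335,345): print(r,[P[r,c].round(3).tolist() for c in (300,308,321,336,343)])
E
python3 hold.py 1
python3 - <<'E'
import cv2
a=cv2.imread("pics/w2.png")[240:440,220:420]; cv2.imwrite("pics/w2c.png",cv2.resize(a,None,fx=3,fy=3,interpolation=2))
E
```

```text
280 [[0.519, 0.208, 0.007], [0.525, 0.22, 0.038], [0.53, 0.22, 0.04], [0.539, 0.207, 0.007], [0.542, 0.207, 0.007]]
286 [[0.519, 0.205, 0.007], [0.525, 0.221, 0.046], [0.53, 0.22, 0.047], [0.537, 0.219, 0.046], [0.542, 0.204, 0.008]]
294 [[0.518, 0.2, 0.007], [0.525, 0.222, 0.059], [0.53, 0.222, 0.059], [0.536, 0.222, 0.059], [0.542, 0.199, 0.008]]
300 [[0.518, 0.197, 0.008], [0.525, 0.222, 0.064], [0.53, 0.222, 0.065], [0.536, 0.221, 0.064], [0.542, 0.195, 0.007]]
310 [[0.522, 0.219, 0.066], [0.525, 0.222, 0.074], [0.53, 0.222, 0.073], [0.535, 0.222, 0.074], [0.538, 0.218, 0.066]]
320 [[0.522, 0.218, 0.072], [0.525, 0.222, 0.081], [0.53, 0.222, 0.081], [0.535, 0.222, 0.082], [0.538, 0.218, 0.074]]
335 [[0.523, 0.223, 0.093], [0.525, 0.222, 0.09], [0.529, 0.221, 0.09], [0.534, 0.221, 0.09], [0.536, 0.222, 0.092]]
345 [[0.523, 0.224, 0.1], [0.526, 0.223, 0.098], [0.529, 0.218, 0.09], [0.534, 0.222, 0.098], [0.536, 0.223, 0.1]]
5.4 [0.5296 0.2099 0.0216] [[ 0.9981 -0.0573  0.0226]
 [ 0.0235  0.0144 -0.9996]
 [ 0.5296  0.2099  0.0216]] 0.004 [-0.   0.5 -0.4]
```

View pics/w2c.png

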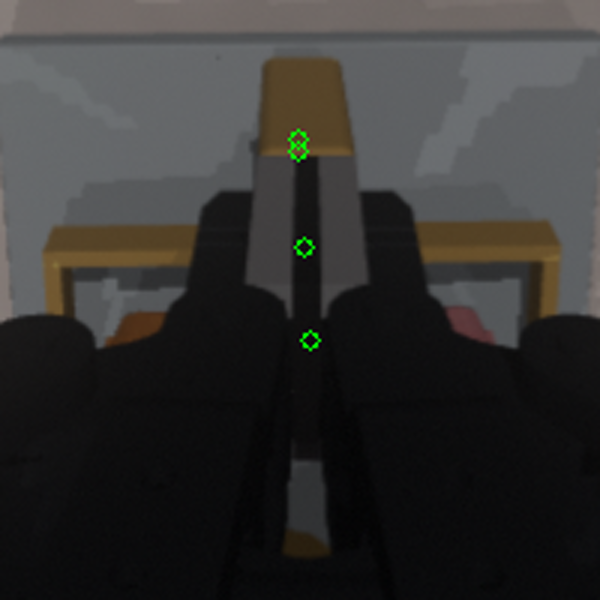

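```bash
python3 - <<'E'
from h import *
im,P=cloud("scene")
p=proj("scene",[.5296,.2099,.0216])[0].astype(int); p2=proj("scene",[.5296,.2099,.054])[0].astype(int);print(p,p2)
c=im.copy(); cv2.circle(c,tuple(int(x) for x in p),2,(0,255,0),-1); cv2.circle(c,tuple(int(x) for x in p2),2,(0,0,255),-1)
c=c[p[1]-75:p[1]+45,p[0]-80:p[0]+80]; cv2.imwrite("pics/s2.png",cv2.resize(c[...,::-1],None,fx=5,fy=5,interpolation=2))
E
```

```text
[407 303] [409 294]
```

View pics/s2.png

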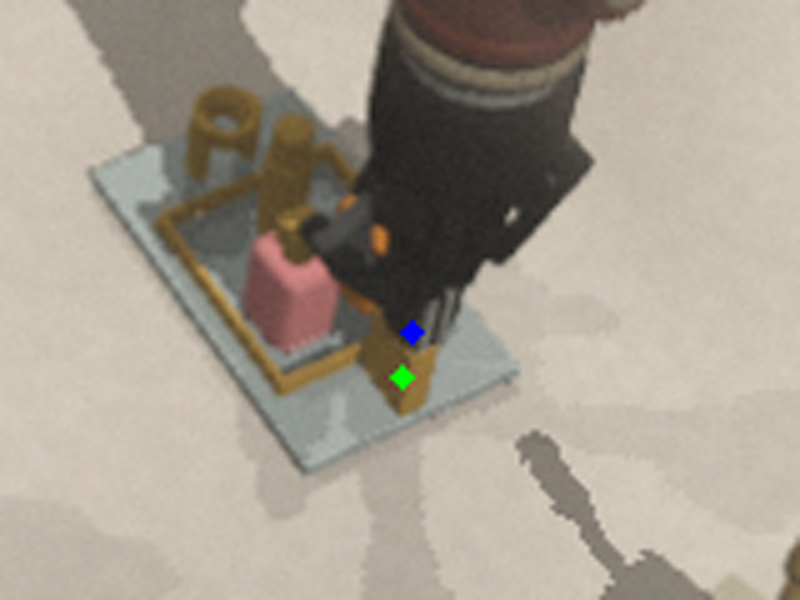

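The fingers shut just above the fin. Two cameras show the real fingertips at z≈0.054 while the reported TCP is 0.0216, so the tips sit about 32 mm above the reported TCP. I'll open, go 31 mm lower and close again.

step_arm(steps=[[0,0,-3,0]], claw=45)

```text
time: 5.55
tool_pos: [0.5291, 0.2098, 0.0242]
tool_rot: [0.003, 0.727, 0.687, 0.013]
contact_force: [-0.5, 0.2, -1.2]
gripper_width: 0.155
```

```bash
python3 hold.py 6
```

```text
5.85 [0.5295 0.2099 0.0246] [[ 0.9981 -0.0573  0.0226]
 [ 0.0235  0.0144 -0.9996]
 [ 0.5295  0.2099  0.0246]] 0.451 [-0.4 -0.6  1.6]
```

step_arm(steps=[[0,0,18,0],[0,0,17,0]])

```text
time: 6.05
tool_pos: [0.5332, 0.2112, -0.008]
tool_rot: [0.004, 0.727, 0.687, 0.016]
contact_force: [-0.4, 0.8, -0.4]
gripper_width: 0.449
```

```bash
python3 hold.py 3;python3 c.py w3.png; python3 - <<'E'
from h import *
P=np.load("w.npy");im=np.load("wim.npy")
Z=P[...,2]
# finger tips: points near y>.195,z<.1 dark, not tray
v,u=np.mgrid[:480,:640]
k=(Z>.012)&(Z<.07)&(im.max(-1)<70)&(v>230)&(v<420)&(np.abs(P[...,0]-.53)<.06)&(P[...,1]>.195)
print(k.sum(),P[k].min(0),np.percentile(Z[k],[1,5,20]))
E
```

```text
6.2 [ 0.5318  0.2108 -0.0089] [[ 0.998  -0.0572  0.0255]
 [ 0.0264  0.0151 -0.9995]
 [ 0.5318  0.2108 -0.0089]] 0.451 [ 0.3 -0.8 -0.7]
[[ 0.0567  0.998   0.0284  0.5327]
 [ 0.9982 -0.0572  0.0156  0.211 ]
 [ 0.0171  0.0275 -0.9995 -0.0079]
 [ 0.      0.      0.      1.    ]]
5481 [0.48158226 0.19741285 0.02272617] [0.02553283 0.0307147  0.04059845]
```

step_arm(steps=[[0,-2,1,0]], claw=0)

```text
time: 6.35
tool_pos: [0.5318, 0.2114, -0.0078]
tool_rot: [0.005, 0.727, 0.687, 0.017]
contact_force: [1.2, 0.0, 0.0]
gripper_width: 0.293
```

```bash
python3 hold.py 6;python3 hold.py 3
```

```text
6.65 [ 0.5308  0.2113 -0.0077] [[ 0.998  -0.0576  0.027 ]
 [ 0.0279  0.0159 -0.9995]
 [ 0.5308  0.2113 -0.0077]] 0.152 [-1.6 -1.1  6. ]
6.8 [ 0.5308  0.2113 -0.0077] [[ 0.998  -0.0576  0.0269]
 [ 0.0278  0.0159 -0.9995]
 [ 0.5308  0.2113 -0.0077]] 0.151 [-2.2 -0.8  6.6]
```

step_arm(steps=[[-7,3.5,0.3,0.3],[-13,6,0.5,0.4],[-18,8.5,0.5,0.4],[-21,10,0.5,0.4],[-22,10.5,0.5,0.4],[-20,10,0.5,0.4],[-15,7,0.3,0.4],[-8,4,0,0.3]])

```text
time: 7.6
tool_pos: [0.5787, 0.0887, -0.0079]
tool_rot: [-0.006, 0.748, 0.663, 0.02]
contact_force: [-0.9, 4.5, 2.2]
gripper_width: 0.153
```

```bash
python3 hold.py 3
```

```text
7.75 [ 0.5786  0.0879 -0.008 ] [[ 0.9929 -0.1176  0.0178]
 [ 0.0218  0.0329 -0.9992]
 [ 0.5786  0.0879 -0.008 ]] 0.15 [-1.5 -2.7  4.1]
```

step_arm(steps=[[-7,4,0.3,-0.2],[-11,7,0.4,-0.2],[-13,8,0.4,0],[-10,6,0.3,0],[-5,3,0,0]])

```text
time: 8.25
tool_pos: [0.6047, 0.0613, -0.0054]
tool_rot: [-0.018, 0.748, 0.662, 0.036]
contact_force: [-3.4, 11.6, 1.4]
gripper_width: 0.153
```

```bash
python3 hold.py 2; python3 - <<'E'
from h import *
im,P=cloud("top");save(im,"top3.png");Z=P[...,2];v,u=np.mgrid[:480,:640]
im=im.astype(int);r,g,b=im[...,0],im[...,1],im[...,2]
blk=(im.max(-1)<60)&(u>345)&(u<435)&(v>215)&(v<292)&(Z>0.006)&(Z<.03)
for a,c in((215,250),(265,292)):
    k=blk&(v>=a)&(v<c)&(u>375)&(u<418); p=P[k]; print("rail",np.polyfit(p[:,1],p[:,0],1))
gold=(r-b>40)&(r>90)
m=gold&(Z>.035)&(Z<.05)&(P[...,1]<-.05)&(P[...,1]>-.16)&(abs(P[...,0]-.59)<.03)
print("teye",m.sum(),P[m][:,:2].mean(0) if m.any() else 0,cv2.minAreaRect((P[m][:,:2]*1000).astype(np.float32)))
# plate edges
pl=(Z>.004)&(Z<.012)&(u>290)&(u<372)&(v>220)&(v<300)
for sgn in(0,1):
    e=[]
    for c in range(300,352,3):
        k=np.where(pl[:,c])[0]
        if len(k): e.append(P[k[-1 if sgn else 0],c,:2])
    e=np.array(e); f=np.polyfit(e[:,1],e[:,0],1); print("edge",f,np.polyval(f,-.05),len(e))
c=im[200:330,230:450].astype(np.uint8); cv2.imwrite("pics/t3.png",cv2.resize(c[...,::-1],None,fx=3.5,fy=3.5,interpolation=2))
E
```

```text
8.35 [ 0.6052  0.0611 -0.0056] [[ 0.9924 -0.1209  0.0231]
 [ 0.0321  0.0739 -0.9967]
 [ 0.6052  0.0611 -0.0056]] 0.15 [ 1.1 15.3  1.9]
rail [0.11506196 0.65681825]
rail [0.10951398 0.53936525]
teye 39 [ 0.57556353 -0.08004456] ((574.2938842773438, -80.84396362304688), (17.797313690185547, 27.344287872314453), 71.15030670166016)
edge [-0.82807902  0.56193853] 0.6033424818193274 14
edge [0.18778652 0.5282013 ] 0.5188119717315595 14
```

View pics/t3.png

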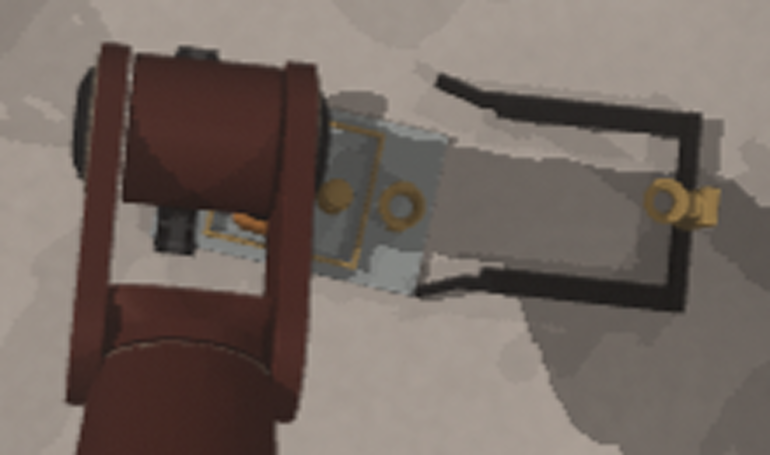

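step_arm(steps=[[8,0,0,0],[10,0,0,0],[6,0,0,0]])

```text
time: 8.7
tool_pos: [0.6046, 0.0861, -0.0074]
tool_rot: [-0.017, 0.746, 0.665, 0.033]
contact_force: [-0.7, -2.4, -2.1]
gripper_width: 0.152
```

```bash
cat > f.py <<'E'
from h import *
import subprocess
def look():
    s=state();T=tool(s); print(s['time'],"tcp",T[:3,3].round(4),"y,z",T[:3,1].round(3),T[:3,2].round(3),round(s['gripper_width'],3),np.round(s['contact_force'],1))
    im,P=cloud("top");Z=P[...,2];im=im.astype(int)
    gold=(im[...,0]-im[...,2]>40)&(im[...,0]>80)
    m=(gold&(Z>.036)&(Z<.052)&(P[...,1]<0)&(P[...,1]>-.235)&(abs(P[...,0]-.585)<.04)).astype(np.uint8)
    n,l,st,ce=cv2.connectedComponentsWithStats(m)
    for i in range(1,n):
        if st[i,4]>12:
            q=P[l==i]; print("teye?",st[i,4],((q.min(0)+q.max(0))/2).round(4),q.mean(0).round(4),"axis x",(.598+.1122*q[:,1].mean()).round(4))
look()
im,P=cloud("wrist"); save(im,"wl.png"); Z=P[...,2]; v,u=np.mgrid[:480,:640]; T=tool()
m=(Z>.004)&(Z<.013)&(u>150)&(u<500)&(v>180)&(v<330)&(P[...,1]>T[1,3]-.05); 
mm,l,st,ce=cv2.connectedComponentsWithStats(m.astype(np.uint8)); i=1+np.argmax(st[1:,4]); q=P[l==i]
# rear edge: max along tool x per lateral bin
tx=T[:2,0]; ty=T[:2,1]; a=(q[:,:2]-T[:2,3])@tx; c=(q[:,:2]-T[:2,3])@ty
print("lateral",c.min(),c.max()); bx=np.arange(-.045,.046,.005); e=[(x,a[abs(c-x)<.0025].max()) for x in bx if (abs(c-x)<.0025).sum()>5]; e=np.array(e)
print("rear edge rel tool: slope",np.polyfit(e[:,0],e[:,1],1), "plate z at sides",[np.median(q[abs(c-s)<.01,2]).round(4) for s in(-.042,.042)])
E
python3 f.py
```

```text
8.7 tcp [ 0.6046  0.0861 -0.0074] y,z [ 0.993 -0.115  0.019] [ 0.027  0.069 -0.997] 0.152 [-0.7 -2.4 -2.1]
teye? 46 [ 0.5861 -0.0611  0.043 ] [ 0.5882 -0.0589  0.0419] axis x 0.5914
lateral -0.055396325971824534 0.05509622977920439
rear edge rel tool: slope [-0.00694718  0.00837035] plate z at sides [np.float64(0.0075), np.float64(0.0079)]
```

step_arm(steps=[[-6,1.5,0,0],[-10,1.5,0,0],[-12,0.5,0,0],[-12,0,0,0],[-8,0,0,0]])

```text
time: 9.3
tool_pos: [0.6069, 0.0404, -0.0068]
tool_rot: [-0.018, 0.747, 0.664, 0.04]
contact_force: [0.6, 4.9, 1.2]
gripper_width: 0.154
```

```bash
python3 f.py
```

```text
9.3 tcp [ 0.6069  0.0404 -0.0068] y,z [ 0.993 -0.119  0.026] [ 0.035  0.08  -0.996] 0.154 [0.6 4.9 1.2]
teye? 47 [ 0.5859 -0.1067  0.0428] [ 0.5874 -0.105   0.0422] axis x 0.5862
lateral -0.05497265662552113 0.055557419793753136
rear edge rel tool: slope [-0.02037564  0.00755697] plate z at sides [np.float64(0.0077), np.float64(0.0085)]
```

step_arm(steps=[[-8,-1.5,0,-0.3],[-13,-1.5,0,-0.4],[-16,-1,0,-0.3],[-17,0,0,0],[-14,0,0,0],[-8,0,0,0]])

```text
time: 10.0
tool_pos: [0.5985, -0.0293, -0.007]
tool_rot: [-0.021, 0.742, 0.669, 0.047]
contact_force: [-1.1, 9.1, 4.7]
gripper_width: 0.149
```

```bash
python3 f.py
```

```text
10.0 tcp [ 0.5985 -0.0293 -0.007 ] y,z [ 0.994 -0.105  0.031] [ 0.041  0.095 -0.995] 0.149 [-1.1  9.1  4.7]
teye? 48 [ 0.5785 -0.177   0.0428] [ 0.5798 -0.176   0.0418] axis x 0.5783
lateral -0.055632525743354276 0.05502821014624848
rear edge rel tool: slope [-0.02723257  0.00699907] plate z at sides [np.float64(0.0074), np.float64(0.0082)]
```

step_arm(steps=[[-8,-1.5,0,0],[-14,-1.5,0,0],[-16,0,0,0],[-15,0,0,0],[-10,0,0,0],[-6,0,0,0]])

```text
time: 10.7
tool_pos: [0.5907, -0.0895, -0.0071]
tool_rot: [-0.028, 0.742, 0.667, 0.054]
contact_force: [-0.9, 8.3, 4.4]
gripper_width: 0.152
```

```bash
python3 f.py
```

```text
10.7 tcp [ 0.5907 -0.0895 -0.0071] y,z [ 0.994 -0.109  0.031] [ 0.043  0.115 -0.992] 0.152 [-0.9  8.3  4.4]
lateral -0.05560765681088592 0.05474828861664624
rear edge rel tool: slope [-0.02309617  0.00599161] plate z at sides [np.float64(0.0073), np.float64(0.0079)]
```

step_arm(steps=[[-6,0,0,0],[-7,0,0,0]])

```text
time: 11.0
tool_pos: [0.5887, -0.0949, -0.0072]
tool_rot: [-0.035, 0.743, 0.666, 0.058]
contact_force: [-0.8, 35.9, 12.8]
gripper_width: 0.154
```

step_arm(steps=[[-6,0,0,0]])

```text
time: 11.1
tool_pos: [0.5877, -0.0944, -0.0071]
tool_rot: [-0.041, 0.743, 0.666, 0.062]
contact_force: [0.5, 24.9, 8.9]
gripper_width: 0.154
```

```bash
python3 f.py
```

```text
11.1 tcp [ 0.5877 -0.0944 -0.0071] y,z [ 0.994 -0.111  0.022] [ 0.038  0.143 -0.989] 0.154 [ 0.5 24.9  8.9]
lateral -0.05515364373827474 0.05492533400399686
rear edge rel tool: slope [-0.00788364  0.00515365] plate z at sides [np.float64(0.0074), np.float64(0.0079)]
```

Tray reached the stop: force rose to 36 N and its yaw squared up. Now I release it and rise.

step_arm(steps=[[0,0,0,0]], claw=50)

```text
time: 11.3
tool_pos: [0.5877, -0.0934, -0.0071]
tool_rot: [-0.041, 0.742, 0.666, 0.062]
contact_force: [0.5, 0.1, 0.9]
gripper_width: 0.311
```

```bash
python3 hold.py 6; python3 -c "
from h import *
print(tool().round(3))"
```

```text
11.6 [ 0.5877 -0.0952 -0.0071] [[ 0.9935 -0.1113  0.0223]
 [ 0.0381  0.1422 -0.9891]
 [ 0.5877 -0.0952 -0.0071]] 0.502 [ 1.1  0.1 -0.9]
[[ 0.107  0.994  0.038  0.588]
 [ 0.984 -0.111  0.142 -0.095]
 [ 0.146  0.022 -0.989 -0.007]
 [ 0.     0.     0.     1.   ]]
```

Rise along world up, which in tool axes is (0.146, 0.022, −0.989).

step_arm(steps=[[4.4,0.7,-29.7,0],[6.6,1,-44.5,0],[6.6,1,-44.5,0],[6.6,1,-44.5,0],[3,0.5,-20,0]])

```text
time: 12.1
tool_pos: [0.5841, -0.0969, 0.1781]
tool_rot: [-0.045, 0.744, 0.664, 0.058]
contact_force: [-0.3, -0.3, -0.3]
gripper_width: 0.5
```

```bash
python3 hold.py 2; python3 - <<'E'
from h import *
T=tool();print(T.round(3))
im,P=cloud("top");c=im[200:310,330:450]
cv2.imwrite("pics/t4.png",cv2.resize(c[...,::-1],None,fx=5,fy=5,interpolation=2))
w,Q=cloud("wrist");save(w,"w4.png");np.save("w.npy",Q);np.save("wim.npy",w)
im=im.astype(int);g=(im[...,0]-im[...,2]>40)&(im[...,0]>80)
m=g&(P[...,2]>.036)&(P[...,2]<.053)&(P[...,1]<-.06)&(P[...,1]>-.3)
q=P[m];h=q[q[:,1]>-.14];print("handle",len(h),cv2.minAreaRect((h[:,:2]*1000).astype(np.float32)))
e=q[q[:,1]<-.22];print("eye",len(e),e.mean(0) if len(e) else 0)
E
```

```text
12.2 [ 0.5847 -0.0971  0.1779] [[ 0.9933 -0.1149  0.0127]
 [ 0.0293  0.1433 -0.9892]
 [ 0.5847 -0.0971  0.1779]] 0.502 [ 0.2 -0.  -0. ]
[[ 0.112  0.993  0.029  0.585]
 [ 0.983 -0.115  0.143 -0.097]
 [ 0.146  0.013 -0.989  0.178]
 [ 0.     0.     0.     1.   ]]
handle 40 ((652.8281860351562, -109.79013061523438), (16.633628845214844, 146.0928955078125), 82.31005096435547)
eye 0 0
```

View pics/t4.png

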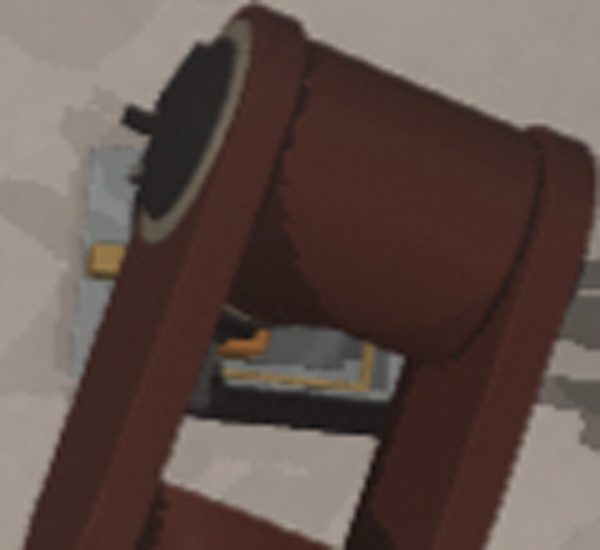

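step_arm(steps=[[44,-11.5,6.4,0],[44,-11.5,6.4,0],[44,-11.5,6.4,0],[44,-11.5,6.4,0],[44,-11.5,6.4,0],[44,-11.5,6.4,0],[44,-11.5,6.4,0],[44,-11.5,6.4,0]])

```text
time: 13.1
tool_pos: [0.5205, 0.273, 0.1487]
tool_rot: [-0.058, 0.75, 0.657, 0.043]
contact_force: [-0.0, -1.0, -0.5]
gripper_width: 0.501
```

```bash
cat > g.py <<'E'
from h import *
import sys
for i in range(int(sys.argv[1])): grab_frame("wrist")
s=state();T=tool(s);W=np.array([float(x) for x in sys.argv[2:5]])
print(s['time'],T[:3,3].round(4),"z",T[:3,2].round(3),"x",T[:3,0].round(3),"g",round(s['gripper_width'],3),np.round(s['contact_force'],1))
print("need tool mm",(T[:3,:3].T@(W-T[:3,3])*1000).round(1)," up in tool",T[2,:3].round(3))
E
python3 g.py 2 .516 .406 .178
python3 - <<'E'
from h import *
im,P=cloud("top");save(im,"top5.png");Z=P[...,2];im=im.astype(int)
g=(im[...,0]-im[...,2]>30)&(im[...,0]>70)
v,u=np.mgrid[:480,:640]
m=g&(Z>.036)&(Z<.056)&(P[...,1]<-.05)&(P[...,1]>-.25)&(abs(P[...,0]-.58)<.04)
for a,b,n in((-.14,-.05,"handle"),(-.3,-.2,"eye")):
    q=P[m&(P[...,1]>a)&(P[...,1]<b)]
    if len(q): print(n,len(q),q.mean(0).round(4),cv2.minAreaRect((q[:,:2]*1000).astype(np.float32)))
q=P[g&(Z>.09)&(Z<.105)&(P[...,1]<-.2)&(P[...,1]>-.264)&(abs(P[...,0]-.57)<.03)];print("deye",len(q),q.mean(0).round(4),q.min(0),q.max(0))
pl=(Z>.004)&(Z<.013)&(P[...,1]>-.16)&(P[...,1]<-.06)&(abs(P[...,0]-.585)<.045);q=P[pl];print("plate rear y",np.percentile(q[:,1],[98,99.5,100]))
cv2.imwrite("pics/t5.png",cv2.resize(im[205:300,340:450].astype(np.uint8)[...,::-1],None,fx=6,fy=6,interpolation=2))
E
```

```text
13.2 [0.5191 0.2758 0.1482] z [-0.014  0.144 -0.989] x [0.126 0.982 0.142] g 0.502 [ 0.4 -1.2  0.2]
need tool mm [131.6 -20.  -10.6]  up in tool [ 0.142 -0.032 -0.989]
handle 92 [ 0.583  -0.1104  0.0498] ((576.20947265625, -120.95429229736328), (61.46745681762695, 23.360671997070312), 55.019535064697266)
eye 52 [ 0.5681 -0.2373  0.0429] ((569.1755981445312, -224.8653106689453), (29.775808334350586, 48.345542907714844), 2.3271572589874268)
deye 98 [ 0.5713 -0.2474  0.0956] [ 0.55743637 -0.26353142  0.09085311] [ 0.58387504 -0.23214096  0.10100922]
plate rear y [-0.08837063 -0.07778951 -0.06049772]
```

View pics/t5.png

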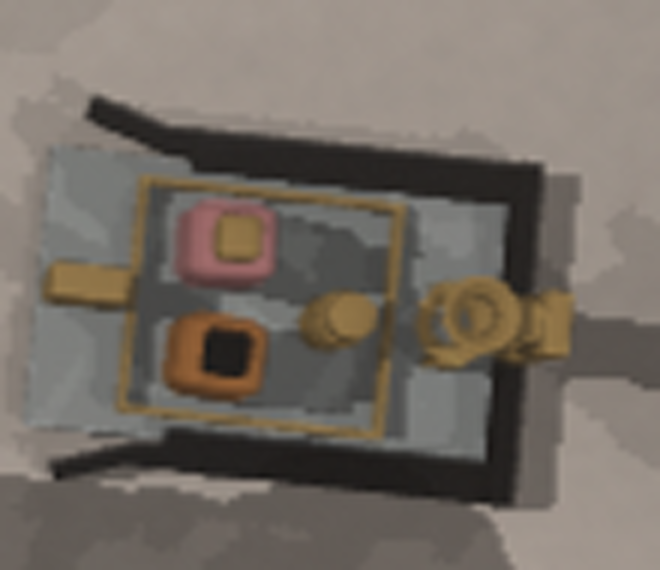

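step_arm(steps=[[20,-4,-17,0],[37,-7,0,0],[37,-7,0,0],[22,-4,2,0],[12,-2,2,0]], claw=65)

```text
time: 13.75
tool_pos: [0.511, 0.3958, 0.1684]
tool_rot: [-0.059, 0.752, 0.655, 0.034]
contact_force: [-0.0, -1.4, 0.2]
gripper_width: 0.647
```

```bash
python3 g.py 4 .5123 .4058 .092; python3 - <<'E'
from h import *
T=tool();im,P=cloud("wrist");save(im,"w6.png")
Z=P[...,2];im=im.astype(int);g=(im[...,0]-im[...,2]>30)&(im[...,0]>60)
m=g&(Z>.13)&(Z<.17)&(abs(P[...,0]-.513)<.03)&(abs(P[...,1]-.398)<.03);q=P[m]
print("head",len(q),q.min(0).round(4),q.max(0).round(4))
t=q[q[:,2]>.154];print("top",len(t),t.mean(0).round(4))
from scipy.optimize import least_squares
r=least_squares(lambda p:np.hypot(q[q[:,2]<.154][:,0]-p[0],q[q[:,2]<.154][:,1]-p[1])-.008,[.513,.3985],loss="soft_l1",f_scale=.001);print("fit",r.x)
m=g&(Z>.05)&(Z<.12)&(abs(P[...,0]-.513)<.03)&(abs(P[...,1]-.398)<.03);print("shaft",m.sum(),P[m].mean(0) if m.any() else 0)
E
```

```text
13.95 [0.5113 0.3945 0.169 ] z [-0.026  0.133 -0.991] x [0.139 0.982 0.128] g 0.65 [-0.6 -0.5  0.2]
need tool mm [ 1.4  2.9 77.7]  up in tool [ 0.128 -0.044 -0.991]
head 816 [0.5048 0.396  0.1304] [0.5206 0.4116 0.1611]
top 716 [0.5128 0.4039 0.1591]
fit [0.51257235 0.40278205]
shaft 77 [0.51432328 0.40486188 0.07329619]
```

step_arm(steps=[[2,1,39,0],[2,0.5,36,0],[0,0,6,0]])

```text
time: 14.3
tool_pos: [0.5153, 0.4062, 0.0912]
tool_rot: [-0.058, 0.754, 0.653, 0.038]
contact_force: [-0.3, 0.4, -1.0]
gripper_width: 0.651
```

```bash
python3 g.py 3 .5115 .4083 .0915; python3 - <<'E'
from h import *
T=tool();im,P=cloud("wrist");save(im,"w7.png")
Z=P[...,2];i=im.astype(int);g=(i[...,0]-i[...,2]>30)&(i[...,0]>60)
m=g&(Z>.12)&(Z<.17)&(abs(P[...,0]-.513)<.03)&(abs(P[...,1]-.4)<.03);q=P[m]
print("head",len(q),q.min(0).round(4),q.max(0).round(4)); t=q[q[:,2]>.154];print("top",len(t),t.mean(0).round(4))
# pads: dark/grey points in front
L=T[:3,:3].T@(P.reshape(-1,3)-T[:3,3]).T
L=L.T.reshape(480,640,3); k=(L[...,2]>-.07)&(L[...,2]<-.02)&(abs(L[...,1])<.06)&(abs(L[...,0])<.03)&~g
print("finger tool-frame",k.sum(),np.percentile(L[k],[1,50,99],axis=0).round(4).tolist())
E
```

```text
14.45 [0.5179 0.4078 0.0965] z [-0.012  0.139 -0.99 ] x [0.143 0.98  0.136] g 0.649 [0.  0.3 0.9]
need tool mm [-1.1 -6.2  5.1]  up in tool [ 0.136 -0.032 -0.99 ]
head 2400 [0.5046 0.3953 0.1226] [0.5205 0.4118 0.1613]
top 1669 [0.5129 0.404  0.1592]
finger tool-frame 5193 [[-0.0087, -0.0399, -0.0697], [0.0088, -0.0025, -0.0564], [0.0133, 0.0417, -0.0306]]
```

step_arm(steps=[[1.5,-6,6,0]], claw=0)

```text
time: 14.6
tool_pos: [0.515, 0.4119, 0.0955]
tool_rot: [-0.056, 0.754, 0.653, 0.045]
contact_force: [-0.2, 0.3, 0.2]
gripper_width: 0.496
```

```bash
python3 g.py 7 .5115 .4083 .0915;python3 g.py 3 .5115 .4083 .0915
```

```text
14.95 [0.5136 0.4117 0.0933] z [-0.008  0.141 -0.99 ] x [0.142 0.98  0.139] g 0.166 [1.1 0.2 1.3]
need tool mm [-3.9 -1.6  1.3]  up in tool [ 0.139 -0.028 -0.99 ]
15.1 [0.5136 0.4118 0.0933] z [-0.008  0.141 -0.99 ] x [0.142 0.98  0.139] g 0.172 [ 1.7 -0.9  2.7]
need tool mm [-4.  -1.6  1.3]  up in tool [ 0.139 -0.028 -0.99 ]
```

step_arm(steps=[[2.8,-0.6,-20,0],[5.6,-1.1,-40,0],[6,-1.2,-43,0],[3,-0.6,-22,0]])

```text
time: 15.5
tool_pos: [0.5103, 0.4095, 0.2134]
tool_rot: [-0.058, 0.754, 0.653, 0.036]
contact_force: [0.7, 1.2, -1.1]
gripper_width: 0.171
```

```bash
cat > pin.py <<'E'
from h import *
import sys
def pin(name):
    T=tool();im,P=cloud(name);save(im,"pin_%s.png"%name);i=im.astype(int);g=(i[...,0]-i[...,2]>25)&(i[...,0]>50)
    c=T[:3,3]-.051*T[:3,2]
    m=g&np.isfinite(P[...,2])&(np.hypot(P[...,0]-c[0],P[...,1]-c[1])<.04)&(P[...,2]<c[2]+.03)&(P[...,2]>c[2]-.16)
    q=P[m]; print(name,len(q),"z range",np.percentile(q[:,2],[1,99]).round(4),"grasp",c.round(4))
    for lo in np.arange(q[:,2].min(),q[:,2].max(),.02):
        s=q[(q[:,2]>=lo)&(q[:,2]<lo+.02)]
        if len(s)>4: print("  z %.3f n %d x %.4f y %.4f  xr %.4f %.4f yr %.4f %.4f"%(lo+.01,len(s),s[:,0].mean(),s[:,1].mean(),*s[:,0][[s[:,0].argmin(),s[:,0].argmax()]],*s[:,1][[s[:,1].argmin(),s[:,1].argmax()]]))
for n in sys.argv[1:]: pin(n)
E
python3 g.py 2 .584 -.24 .22; python3 pin.py wrist scene top
```

```text
15.6 [0.5114 0.41   0.2144] z [-0.017  0.136 -0.991] x [0.144 0.981 0.132] g 0.166 [ 1.2 -0.6 -0.4]
need tool mm [-626.2  163.   -95.3]  up in tool [ 0.132 -0.036 -0.991]
wrist 3204 z range [0.1459 0.2816] grasp [0.5122 0.4031 0.2649]
  z 0.147 n 76 x 0.5091 y 0.4015  xr 0.5040 0.5134 yr 0.3987 0.4028
  z 0.167 n 97 x 0.5100 y 0.4022  xr 0.5048 0.5143 yr 0.3991 0.4037
  z 0.187 n 118 x 0.5107 y 0.4029  xr 0.5054 0.5153 yr 0.3999 0.4041
  z 0.207 n 165 x 0.5115 y 0.4035  xr 0.5063 0.5157 yr 0.4003 0.4049
  z 0.227 n 182 x 0.5121 y 0.4042  xr 0.5070 0.5164 yr 0.3998 0.4057
  z 0.247 n 224 x 0.5136 y 0.4076  xr 0.5056 0.5197 yr 0.4033 0.4092
  z 0.267 n 598 x 0.5138 y 0.4080  xr 0.5048 0.5203 yr 0.3929 0.4101
  z 0.287 n 1744 x 0.5135 y 0.4025  xr 0.5057 0.5213 yr 0.3936 0.4102
scene 217 z range [0.1321 0.2786] grasp [0.5113 0.4025 0.2617]
  z 0.139 n 31 x 0.5094 y 0.3959  xr 0.5044 0.5124 yr 0.3898 0.3994
  z 0.159 n 38 x 0.5104 y 0.3966  xr 0.5040 0.5133 yr 0.3904 0.4003
  z 0.179 n 41 x 0.5113 y 0.3972  xr 0.5065 0.5154 yr 0.3914 0.4008
  z 0.199 n 42 x 0.5116 y 0.3978  xr 0.5071 0.5145 yr 0.3920 0.4009
  z 0.219 n 33 x 0.5127 y 0.3980  xr 0.5075 0.5153 yr 0.3936 0.4016
  z 0.259 n 7 x 0.5096 y 0.4057  xr 0.5056 0.5116 yr 0.4049 0.4062
  z 0.279 n 23 x 0.5086 y 0.4036  xr 0.5020 0.5140 yr 0.3984 0.4076
top 52 z range [0.1319 0.2052] grasp [0.5105 0.4019 0.2593]
  z 0.141 n 16 x 0.5057 y 0.3922  xr 0.5018 0.5101 yr 0.3900 0.3951
  z 0.161 n 11 x 0.5071 y 0.3926  xr 0.5040 0.5101 yr 0.3917 0.3939
  z 0.181 n 18 x 0.5073 y 0.3936  xr 0.5040 0.5121 yr 0.3919 0.3976
  z 0.201 n 7 x 0.5092 y 0.3929  xr 0.5061 0.5120 yr 0.3917 0.3948
```

step_arm(steps=[[-25,6,-8,0],[-44,11,-8,0],[-44,11,-8,0],[-44,11,-8,0],[-44,11,-8,0],[-44,11,-8,0],[-44,11,-8,0],[-30,8,-5,0]])

```text
time: 16.55
tool_pos: [0.5312, 0.0669, 0.1979]
tool_rot: [-0.069, 0.752, 0.655, 0.015]
contact_force: [0.6, 0.1, -1.1]
gripper_width: 0.173
```

```bash
python3 g.py 2 .574 -.2345 .22
```

```text
16.65 [0.5314 0.066  0.1974] z [-0.068  0.124 -0.99 ] x [0.144 0.983 0.113] g 0.169 [-0.3  0.8 -0.1]
need tool mm [-286.7   80.7  -62.4]  up in tool [ 0.113 -0.084 -0.99 ]
```

step_arm(steps=[[-30,8,-8,0],[-44,12,-9,0],[-44,12,-9,0],[-44,12,-9,0],[-44,12,-9,0],[-40,11,-8,0],[-20,6,-5,0],[-10,3,-2,0]])

```text
time: 17.45
tool_pos: [0.5648, -0.2232, 0.196]
tool_rot: [-0.085, 0.75, 0.656, 0.01]
contact_force: [0.6, 0.5, -1.8]
gripper_width: 0.166
```

```bash
python3 g.py 2 .574 -.2345 .22; python3 pin.py wrist top scene
```

```text
17.55 [ 0.5647 -0.2224  0.1961] z [-0.097  0.14  -0.985] x [0.14  0.982 0.126] g 0.169 [ 0.3  0.6 -0.9]
need tool mm [ -7.5   7.9 -26.2]  up in tool [ 0.126 -0.115 -0.985]
wrist 3938 z range [0.0904 0.2631] grasp [ 0.5696 -0.2296  0.2463]
  z 0.096 n 760 x 0.5702 y -0.2452  xr 0.5568 0.5842 yr -0.2684 -0.2306
  z 0.116 n 27 x 0.5571 y -0.2308  xr 0.5528 0.5609 yr -0.2331 -0.2299
  z 0.136 n 76 x 0.5586 y -0.2304  xr 0.5534 0.5635 yr -0.2331 -0.2292
  z 0.156 n 106 x 0.5610 y -0.2299  xr 0.5549 0.5658 yr -0.2330 -0.2285
  z 0.176 n 138 x 0.5630 y -0.2293  xr 0.5570 0.5682 yr -0.2321 -0.2279
  z 0.196 n 181 x 0.5654 y -0.2287  xr 0.5596 0.5707 yr -0.2317 -0.2273
  z 0.216 n 104 x 0.5670 y -0.2278  xr 0.5620 0.5739 yr -0.2311 -0.2241
  z 0.236 n 476 x 0.5710 y -0.2247  xr 0.5631 0.5780 yr -0.2295 -0.2161
  z 0.256 n 2070 x 0.5721 y -0.2293  xr 0.5635 0.5801 yr -0.2392 -0.2226
top 57 z range [0.0887 0.2375] grasp [ 0.5698 -0.2286  0.2469]
  z 0.099 n 44 x 0.5766 y -0.2408  xr 0.5642 0.5841 yr -0.2514 -0.2319
  z 0.139 n 6 x 0.5584 y -0.2304  xr 0.5559 0.5623 yr -0.2313 -0.2298
scene 300 z range [0.0882 0.2656] grasp [ 0.5699 -0.2281  0.2474]
  z 0.098 n 82 x 0.5693 y -0.2492  xr 0.5553 0.5842 yr -0.2676 -0.2348
  z 0.118 n 8 x 0.5566 y -0.2338  xr 0.5529 0.5607 yr -0.2361 -0.2308
  z 0.138 n 27 x 0.5597 y -0.2312  xr 0.5544 0.5637 yr -0.2365 -0.2253
  z 0.158 n 22 x 0.5621 y -0.2303  xr 0.5585 0.5664 yr -0.2327 -0.2273
  z 0.178 n 27 x 0.5640 y -0.2304  xr 0.5576 0.5675 yr -0.2350 -0.2264
  z 0.198 n 23 x 0.5658 y -0.2289  xr 0.5607 0.5698 yr -0.2330 -0.2242
  z 0.218 n 22 x 0.5669 y -0.2285  xr 0.5633 0.5699 yr -0.2318 -0.2254
  z 0.238 n 31 x 0.5705 y -0.2233  xr 0.5627 0.5858 yr -0.2270 -0.2163
  z 0.258 n 55 x 0.5708 y -0.2261  xr 0.5623 0.5803 yr -0.2387 -0.2175
```

step_arm(steps=[[0,0,-3,0],[0,0,0,0],[0,0,0,0],[0,0,0,0],[0,0,0,0],[0,0,0,0],[0,0,0,0],[0,0,0,0]])

```text
time: 18.5
tool_pos: [0.566, -0.2169, 0.2023]
tool_rot: [-0.083, 0.748, 0.659, 0.01]
contact_force: [0.0, -0.4, -1.5]
gripper_width: 0.166
```

```bash
python3 g.py 1 .574 -.2345 .22
```

```text
18.55 [ 0.566  -0.217   0.2023] z [-0.094  0.138 -0.986] x [0.132 0.983 0.125] g 0.174 [-0.3 -0.3 -0.7]
need tool mm [-14.    8.1 -20.6]  up in tool [ 0.125 -0.111 -0.986]
```

step_arm(steps=[[-18,14.5,-4,0]])

```text
time: 18.65
tool_pos: [0.5779, -0.2355, 0.2026]
tool_rot: [-0.084, 0.747, 0.659, 0.011]
contact_force: [-0.0, -0.0, -1.0]
gripper_width: 0.172
```

```bash
cat > al.py <<'E'
from h import *
from scipy.optimize import least_squares
import sys
for i in range(int(sys.argv[2]) if len(sys.argv)>2 else 0): grab_frame("wrist")
s=state();T=tool(s);print(s['time'],T[:3,3].round(4),"z",T[:3,2].round(3),round(s['gripper_width'],3),np.round(s['contact_force'],1)); print("R",T[:3,:3].round(3).tolist())
c=T[:3,3]-.051*T[:3,2]
for n in("wrist","scene"):
    im,P=cloud(n);save(im,"al_%s_%s.png"%(n,sys.argv[1]));i=im.astype(int);g=(i[...,0]-i[...,2]>25)&(i[...,0]>50)&np.isfinite(P[...,2])
    E=T@np.array(camera_params("wrist")["T_tool_cam"]) if n=="wrist" else np.array(camera_params(n)["extrinsics"])
    q=P[g&(np.hypot(P[...,0]-c[0],P[...,1]-c[1])<.03)&(P[...,2]>.103)&(P[...,2]<c[2]-.028)]
    def f(p):
        ax=np.array([p[2],p[3],1.])/np.sqrt(1+p[2]**2+p[3]**2); o=np.array([p[0],p[1],.1]); d=q-o
        return np.linalg.norm(d-np.outer(d@ax,ax),axis=1)-.005
    # start behind the visible surface
    w=q.mean(0)-E[:3,3]; w/=np.linalg.norm(w); o=q.mean(0)+.005*w
    r=least_squares(f,[o[0],o[1],0,0],loss="soft_l1",f_scale=.0005); zmin=np.percentile(q[:,2],1)
    e=P[g&(abs(P[...,2]-.098)<.004)&(abs(P[...,0]-.571)<.02)&(P[...,1]>-.262)&(P[...,1]<-.225)]
    r2=least_squares(lambda p:np.maximum(np.hypot(e[:,0]-p[0],e[:,1]-p[1])-.015,0)+np.minimum(np.hypot(e[:,0]-p[0],e[:,1]-p[1])-.008,0),[.571,-.247],loss="soft_l1",f_scale=.0005) if len(e)>10 else None
    print(n,len(q),"axis at z.1",r.x[:2].round(4),"slopes",r.x[2:].round(3),"zmin",zmin.round(4),"eye",len(e),None if r2 is None else r2.x.round(4),e[:,:2].min(0).round(4),e[:,:2].max(0).round(4))
E
python3 al.py a 3
```

```text
18.8 [ 0.5784 -0.2376  0.2022] z [-0.094  0.138 -0.986] 0.167 [-0.7  0.6 -1.6]
R [[0.133, 0.987, -0.094], [0.983, -0.119, 0.138], [0.125, -0.111, -0.986]]
wrist 637 axis at z.1 [ 0.5672 -0.251 ] slopes [0.11 0.03] zmin 0.1265 eye 603 [ 0.5704 -0.2446] [ 0.5563 -0.2586] [ 0.5842 -0.2306]
scene 131 axis at z.1 [ 0.5667 -0.2532] slopes [0.093 0.049] zmin 0.1214 eye 51 [ 0.5695 -0.2466] [ 0.5563 -0.2607] [ 0.5842 -0.2327]
```

step_arm(steps=[[6,1,1,0]])

```text
time: 19.0
tool_pos: [0.5795, -0.2307, 0.2019]
tool_rot: [-0.084, 0.748, 0.658, 0.01]
contact_force: [0.4, -0.8, -1.3]
gripper_width: 0.167
```

```bash
python3 al.py b 2
```

```text
19.1 [ 0.5797 -0.2296  0.2018] z [-0.095  0.139 -0.986] 0.172 [ 1.   0.1 -1.7]
R [[0.131, 0.987, -0.095], [0.983, -0.117, 0.139], [0.126, -0.111, -0.986]]
wrist 639 axis at z.1 [ 0.5685 -0.243 ] slopes [0.11 0.03] zmin 0.1266 eye 534 [ 0.5704 -0.2446] [ 0.556  -0.2586] [ 0.5844 -0.2312]
scene 128 axis at z.1 [ 0.57   -0.2462] slopes [0.081 0.054] zmin 0.1218 eye 55 [ 0.5703 -0.2468] [ 0.5563 -0.2615] [ 0.5836 -0.2341]
```

step_arm(steps=[[-1.3,0.9,10,0],[-1.3,0.9,10,0],[-1.3,0.9,10,0],[-1,0.5,8,0]])

```text
time: 19.6
tool_pos: [0.5788, -0.2301, 0.1614]
tool_rot: [-0.083, 0.747, 0.659, 0.011]
contact_force: [-0.7, -1.0, -1.1]
gripper_width: 0.168
```

```bash
python3 al.py c 2
```

```text
19.7 [ 0.5781 -0.23    0.1605] z [-0.095  0.138 -0.986] 0.169 [-0.6 -0.7 -0.3]
R [[0.131, 0.987, -0.095], [0.983, -0.117, 0.138], [0.125, -0.112, -0.986]]
wrist 568 axis at z.1 [ 0.5714 -0.2425] slopes [0.11  0.034] zmin 0.1039 eye 757 [ 0.5705 -0.2458] [ 0.5562 -0.2576] [ 0.5844 -0.2307]
scene 90 axis at z.1 [ 0.5723 -0.2454] slopes [0.095 0.051] zmin 0.1031 eye 51 [ 0.5693 -0.2502] [ 0.5569 -0.2613] [ 0.5826 -0.2326]
```

step_arm(steps=[[0,-5,0,0],[0,-5,0,0],[0,-4,0,0]])

```text
time: 20.1
tool_pos: [0.5719, -0.2304, 0.1661]
tool_rot: [-0.073, 0.747, 0.66, 0.017]
contact_force: [9.2, -1.9, -7.1]
gripper_width: 0.172
```

```bash
python3 al.py d 0
```

```text
20.1 [ 0.5719 -0.2304  0.1661] z [-0.072  0.132 -0.989] 0.172 [ 9.2 -1.9 -7.1]
R [[0.128, 0.989, -0.072], [0.984, -0.118, 0.132], [0.122, -0.088, -0.989]]
wrist 588 axis at z.1 [ 0.5686 -0.2436] slopes [0.066 0.041] zmin 0.1052 eye 719 [ 0.5698 -0.2461] [ 0.5559 -0.2585] [ 0.5844 -0.2305]
scene 99 axis at z.1 [ 0.5682 -0.2469] slopes [0.069 0.06 ] zmin 0.1048 eye 50 [ 0.5692 -0.2498] [ 0.5548 -0.2595] [ 0.5848 -0.2342]
```

step_arm(steps=[[0,-4.5,2,0],[0,-4.5,2,0],[0,-4,2,0]])

```text
time: 20.5
tool_pos: [0.5695, -0.2301, 0.1666]
tool_rot: [-0.059, 0.747, 0.661, 0.027]
contact_force: [7.5, -0.5, -3.8]
gripper_width: 0.17
```

```bash
python3 al.py e 0
```

```text
20.5 [ 0.5695 -0.2301  0.1666] z [-0.038  0.124 -0.992] 0.17 [ 7.5 -0.5 -3.8]
R [[0.124, 0.992, -0.038], [0.985, -0.119, 0.124], [0.118, -0.053, -0.992]]
wrist 596 axis at z.1 [ 0.5682 -0.2436] slopes [0.033 0.047] zmin 0.1036 eye 721 [ 0.5697 -0.2461] [ 0.556  -0.2587] [ 0.5844 -0.2305]
scene 104 axis at z.1 [ 0.5678 -0.2468] slopes [0.03 0.07] zmin 0.1046 eye 49 [ 0.5692 -0.2495] [ 0.5561 -0.2614] [ 0.5831 -0.2316]
```

step_arm(steps=[[-5,-3.5,1.5,0],[-5,-3,1.5,0],[-5,-2,1.5,0]])

```text
time: 20.9
tool_pos: [0.5681, -0.2395, 0.1669]
tool_rot: [-0.052, 0.746, 0.662, 0.039]
contact_force: [4.4, 3.7, -0.0]
gripper_width: 0.169
```

```bash
python3 al.py f 0
```

```text
20.9 [ 0.5681 -0.2395  0.1669] z [-0.011  0.129 -0.992] 0.169 [ 4.4  3.7 -0. ]
R [[0.119, 0.993, -0.011], [0.985, -0.117, 0.129], [0.127, -0.026, -0.992]]
wrist 715 axis at z.1 [ 0.5681 -0.2459] slopes [ 0.011 -0.014] zmin 0.1046 eye 751 [ 0.5699 -0.2465] [ 0.556  -0.2587] [ 0.5844 -0.2306]
scene 104 axis at z.1 [ 0.568  -0.2477] slopes [ 0.014 -0.018] zmin 0.1037 eye 50 [ 0.5713 -0.2504] [ 0.5562 -0.2606] [ 0.582  -0.2348]
```

step_arm(steps=[[-1,2,0,0],[-1.3,0.3,10,0],[-1.3,0.3,10,0],[-1.3,0.3,10,0]])

```text
time: 21.4
tool_pos: [0.5711, -0.2393, 0.1388]
tool_rot: [-0.051, 0.746, 0.663, 0.041]
contact_force: [-0.2, 1.7, 0.2]
gripper_width: 0.171
```

```bash
python3 al.py g 1
```

```text
21.45 [ 0.5698 -0.2388  0.136 ] z [-0.01   0.133 -0.991] 0.169 [-0.6  1.4 -2.2]
R [[0.119, 0.993, -0.01], [0.984, -0.117, 0.133], [0.13, -0.025, -0.991]]
wrist 517 axis at z.1 [ 0.5693 -0.2467] slopes [ 0.02  -0.005] zmin 0.104 eye 981 [ 0.5701 -0.2465] [ 0.556  -0.2582] [ 0.5844 -0.2306]
scene 70 axis at z.1 [ 0.5678 -0.2509] slopes [0.057 0.051] zmin 0.1045 eye 48 [ 0.5683 -0.2511] [ 0.5556 -0.2611] [ 0.5833 -0.2338]
```

step_arm(steps=[[-1.3,0.3,10,0],[-1.3,0.3,10,0]])

```text
time: 21.75
tool_pos: [0.5712, -0.2393, 0.1179]
tool_rot: [-0.052, 0.746, 0.663, 0.041]
contact_force: [-0.2, 1.9, 0.3]
gripper_width: 0.172
```

```bash
python3 al.py h 2; python3 - <<'E'
from h import *
T=tool();im,P=cloud("wrist");i=im.astype(int);g=(i[...,0]-i[...,2]>25)&(i[...,0]>50)
c=T[:3,3]-.051*T[:3,2]
q=P[g&(np.hypot(P[...,0]-c[0],P[...,1]-c[1])<.012)&(P[...,2]>c[2])];h=np.median(q[q[:,2]>np.percentile(q[:,2],60),2]);print("head top z",h,"tip",h-.15,len(q),"tcp",T[2,3])
E
```

```text
21.85 [ 0.5702 -0.239   0.1163] z [-0.009  0.133 -0.991] 0.171 [-0.2  1.5 -1.8]
R [[0.119, 0.993, -0.009], [0.984, -0.117, 0.133], [0.131, -0.025, -0.991]]
wrist 370 axis at z.1 [ 0.57  -0.247] slopes [ 0.017 -0.004] zmin 0.1033 eye 1050 [ 0.5701 -0.2467] [ 0.5559 -0.2578] [ 0.5844 -0.2307]
scene 45 axis at z.1 [ 0.5714 -0.2511] slopes [-0.034  0.054] zmin 0.105 eye 49 [ 0.5698 -0.2453] [ 0.5552 -0.261 ] [ 0.5836 -0.235 ]
head top z 0.1839015692863618 tip 0.033901569286361816 2138 tcp 0.11766197752430758
```

step_arm(steps=[[-1,0.2,8,0],[-0.8,0.2,6.5,0]])

```text
time: 22.2
tool_pos: [0.5714, -0.2392, 0.1048]
tool_rot: [-0.052, 0.746, 0.663, 0.041]
contact_force: [-1.7, 1.7, 1.3]
gripper_width: 0.168
```

```bash
cat > fin.py <<'E'
from h import *
for k in range(3):
    T=tool();im,P=cloud("wrist");i=im.astype(int);g=(i[...,0]-i[...,2]>25)&(i[...,0]>50)
    c=T[:3,3]-.051*T[:3,2]
    q=P[g&(np.hypot(P[...,0]-c[0],P[...,1]-c[1])<.012)&(P[...,2]>c[2])];h=np.median(q[q[:,2]>np.percentile(q[:,2],60),2]);s=state();print("head top",h.round(4),"tip",(h-.15).round(4),"tcp",T[2,3].round(4),np.round(s["contact_force"],1),s["time"],round(s["gripper_width"],3))
im,P=cloud("scene");c=im[140:250,245:365];save(cv2.resize(c,None,fx=5.5,fy=5.5,interpolation=2),"fin.png")
E
python3 al.py i 2; python3 fin.py
```

```text
22.3 [ 0.5712 -0.2391  0.1039] z [-0.007  0.132 -0.991] 0.168 [-1.2  1.8 -2.2]
R [[0.119, 0.993, -0.007], [0.984, -0.117, 0.132], [0.13, -0.023, -0.991]]
wrist 255 axis at z.1 [ 0.5712 -0.2471] slopes [ 0.015 -0.001] zmin 0.1036 eye 965 [ 0.57   -0.2467] [ 0.5569 -0.2561] [ 0.5843 -0.2305]
scene 28 axis at z.1 [ 0.5707 -0.2519] slopes [-0.021  0.14 ] zmin 0.1035 eye 49 [ 0.5678 -0.2493] [ 0.5556 -0.2587] [ 0.5831 -0.2328]
head top 0.1706 tip 0.0206 tcp 0.1044 [-1.5  1.7 -2.5] 22.45 0.171
head top 0.1708 tip 0.0208 tcp 0.1046 [-1.2  2.3 -1.9] 22.5 0.173
head top 0.1709 tip 0.0209 tcp 0.1047 [-1.1  1.9 -2.3] 22.55 0.168
```

View pics/fin.png

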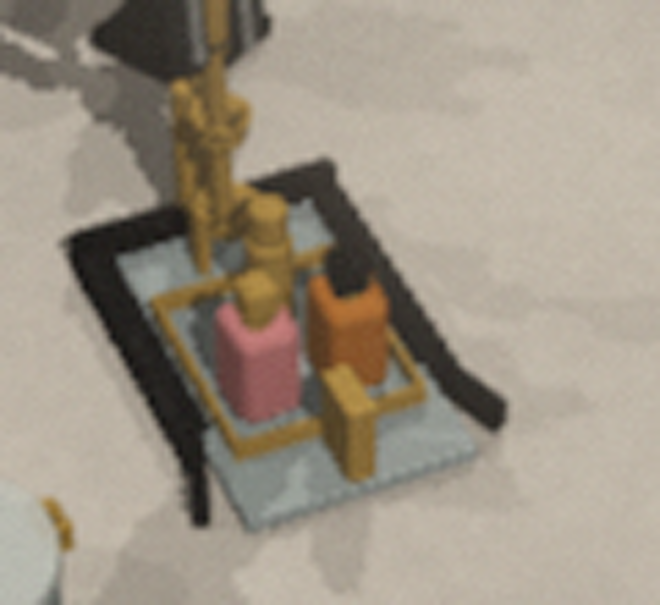

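The scene view shows the tray flush with the dock's back wall, all three items standing, and the pin down through the upper bushing at (215,130). One last numeric check of the tray's position, then I hand in.

```bash
python3 - <<'E'
from h import *
im,P=cloud("scene");Z=P[...,2]
d=np.array([-.1112,-.9938]);n=np.array([.9938,-.1112])
A=(P[...,:2]-[.5705,-.2473])@d+.052;B=(P[...,:2]-[.5705,-.2473])@n
m=(Z>.0055)&(Z<.011)&(abs(B)<.045)&(A<-.08)&(A>-.13)
e=np.array([(x,np.percentile(A[m&(abs(B-x)<.003)],2)) for x in np.arange(-.04,.041,.008) if (m&(abs(B-x)<.003)).sum()>4]);print("rear edge dock-x (home -.105):",e[:,1].round(4),"slope",np.polyfit(e[:,0],e[:,1],1)[0].round(3))
h=(Z>.046)&(Z<.056)&(A<-.06)&(A>-.115)&(abs(B)<.02);print("fin top (home -.103..-.073)",A[h].min().round(4),A[h].max().round(4),"lat",B[h].mean().round(4),h.sum())
s=state();print(s["tool_pos"],s["time"],np.abs(s["joint_vel"]).max())
E
```

```text
rear edge dock-x (home -.105): [-0.1089 -0.1018 -0.1047 -0.1035 -0.1047 -0.1012 -0.1052 -0.105  -0.1047] slope 0.013
fin top (home -.103..-.073) -0.1043 -0.0724 lat 0.0004 66
[ 0.57129839 -0.23915624  0.10484596] 22.65 0.0014138982027463345
```

The tray is home (rear edge about −0.1047 against −0.105, lateral offset 0.4 mm) and the pin is steady.

```bash
python3 -c "
from h import *
print(job_done())
s=state();print(s['time'],s['tool_pos'],s['gripper_width'])"
```

```text
the job is handed in; nothing more can be done
None
the job is handed in; nothing more can be done
```

I slid the loaded tray home in the dock, threaded the gold pin down through both bushings, and handed the job in at about 22.7 s with the gripper still holding the pin. No verdict was reported.

**Last checks**
- **Tray:** its rear edge is at dock x of about −0.105 m (home is −0.105 m), about 0.4 mm off the centre line. It met the stop at 36 N.
- **Load:** both bottles and the atomizer were standing in the last picture.
- **Pin:** it leans about 0.015 rad. The tip is about 21 mm above the table, worked out from the height of the pin's head; the allowed range is 9.5 to 28.5 mm. I did not see the tip directly. Side forces were about 2 N and the arm was still.
- **Not re-measured:** the clear bottle and the mabkhara at the end. No planned move went near them.

**What went wrong or disagreed**
- **Fingertip height:** the real fingertips sit about 32 mm above the reported tool point. My first grasp closed above the fin handle, and I corrected it.
- **First dock entry:** the tray touched a guide with about 15 N. I backed off, realigned and tried again.
- **Tool tilt:** the tool tilted gradually as it moved, leaving the pin leaning about 0.11 rad. I straightened it by pressing it lightly (up to 9 N) against the upper bushing's bore.
- **Camera disagreement:** the wrist and scene cameras differed by up to 5 mm in y. For the last few millimetres the scene camera's fits of the short visible shaft were unreliable, with slopes up to 0.14, so I relied on the wrist camera.

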